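# Nip up the loose wing nut on the shaker's clamp bar

### The arm

A 6-joint arm with a two-finger parallel gripper is mounted at the origin on a cart in front of the work surface, level with it; the furniture and walls round the work are solid. World frame = base frame: x ahead of the robot, y to its left, z up, the work surface at z = 0. Lengths are in m, angles in rad, forces in N, time in s.
With the tool pointing down it reaches from about 0.3 to 0.85 m from the base axis. Payload 5.4 kg.
Tool frame: the origin (TCP) lies at the centre of the arm's flange, where the gripper is bolted on; the fingertips stand 173 mm ahead of it and the grasp point (between the pads) lies 155 mm ahead of it; z points along the fingers, y is the line along which they close (so a half turn about z gives the same grasp; the last joint's range is limited). The gripper opens to 85 mm and grips with 20 to 120 N. Pads are 22 mm wide; open, the fingers measure 114 mm over their backs; the gripper's body (76 mm by 85 mm) begins 54 mm behind the grasp point. The pads swing forward as they close: fully open they stand 13 mm farther back than shut.
Start: joints at [0.895, 0.158, 1.597, -0, 1.386, -0.21], TCP at [0.258, 0.514, 0.405] pointing down, gripper open.
Joint ranges: [-2.91, 2.91], [-0.94, 2.29], [0.18, 2.7], [-1.29, 4.43], [0.17, 2.64], [-3, 3]. Speed limits (rad/s): [2.57, 2.57, 3.14, 3.14, 3.14, 3.14].

### API

Orientations are given as a unit quaternion [w, x, y, z].
In Python, from workcell import robot gives the robot as it stands.
- The arm moves only by the tool advance, called after "Emit:" in YAML: its name, and indented under it one key for each argument. Schema: {"type":"object","properties":{"steps":{"type":"array","items":{"type":"array","prefixItems":[{"type":"array","items":{"type":"number"},"minItems":3,"maxItems":3},{"type":"array","items":{"type":"number"},"minItems":3,"maxItems":3},{"type":"number"}],"minItems":3,"maxItems":3},"minItems":1,"maxItems":12},"only":{"type":"string"},"quiet":{"type":"boolean"},"lines":{"type":"string"}},"required":["steps"],"additionalProperties":false}. steps is a list of rows, 1 to 12 of them, each written [[dx, dy, dz], [rx, ry, rz], opening]: dx, dy, dz in shares of 0.8 m (1.0 is 0.8 m), then a rotation vector rx, ry, rz in normalised numbers (1 is 360 degrees), then the finger opening in m; each row is the pose to reach, as a shift and turn from the pose commanded when the call began, along the tool's axes at that moment; what a row does not reach only later rows make up. A row lasts 1/10 s, in which the tool goes at most 0.05 m and 0.15 rad, less where a joint would pass 70% of its speed; a pose out of reach is approached as far as the arm can. The fingers move at their own pace and stop on an object; the grip force is fixed at half the most. Time passes only in rows, so rows that do not move let the fingers close. The tool returns the time, the measured TCP pose, the force, the opening and the grip force at its end. only (a regular expression) keeps the lines of the reply that match it, lines (a string "A,B") keeps lines A to B, and quiet returns only ok. A shift or turn number past 1, either way, is cut back to 1. Input that does not fit is refused with a message, and nothing moves.
- robot.get_state(): the state, without advancing time (a new reading comes with each control period).
- robot.read_camera(name): name is "scene" or "top"; returns the picture (400x640x3 uint8, blue, green, red); there is no depth.
- robot.get_calibration(name): a dict with "intrinsics" (3x3 intrinsics, pixels), "dist_coeffs" ([k1, k2, p1, p2, k3] as OpenCV has them; the pictures are not rectified), "rvec" (rotation vector, rad) and "tvec" (3), from world to camera coordinates, as OpenCV has them. Camera axes: x right, y down, z forward; pixel columns grow to the right and rows downward; lengths in m; the calibration is good to about 2 mm. A picture is of the moment at which its call begins. get_calibration takes no time and is no camera call.
- robot.close_job(): hands the job in; it is judged then, once.
The state is a dict: "time": time; "joints": joint angles; "qvel": joint speeds; "effort": joint torques, N m; "tcp_pos": TCP position; "eef_rot": TCP orientation; "ft_force": force on the tool from outside, world axes, zero at the start; "torque": the same for the moment, N m; "opening": finger opening in m; "gripper_force": force on a finger pad.
Only numpy, scipy, OpenCV 4.12 (cv2) and the standard library are available. Lean on these libraries where they do the work, as an engineer would, in place of code of your own. Each camera call takes 0.05 s, during which the arm holds its last target. There are 200 camera calls.

### The job

Two wing nuts, one near each end, hold down the clamp bar on the deck of the small laboratory shaker, and one of them has worked loose: its wings stand askew to the bar, while the other's lie in line with it. Turn the loose wing nut clockwise (seen from above), less than a quarter turn, until it is fully home with its wings in line with the bar, then let go of it. There is little room between the two sample jars and the rails: do not push the jars about or knock them over, and leave the tight wing nut as it is.

Things in the scene. Friction and masses are not known exactly. Their poses are not given: they have to be found in the camera images.
- loose_nut (a joint): Angle (rad) by which the loose steel wing nut is undone: 0 = fully home at a hard stop, wings in line with the clamp bar; grows counter-clockwise seen from above (start 0.7 to 1.25, upper stop 2.0). It turns about a vertical axis, light friction 0.03 N m, stays where it is left, does not rise or sink. It may be on either end of the bar.
- loose_nut_grip (a point): Point on the loose wing nut's axis at grip height: 30 mm above the clamp bar, 97 mm above the worktop. Turns with the nut: z up, y along the wings, x across their flat faces (y parallel to the bar at joint 0). Wings 10 mm thick, together 54 mm long, 10 to 41 mm above the bar, solid through the middle; under them a round hub 17 mm across, washer 22 mm.
- shaker: Low shaker, fixed; origin under centre, y along its long side, x to its far side. Deck 160 x 300 mm, top 55 mm up. Clamp bar along the deck's middle, dark steel, 24 x 264 mm, 12 mm thick; a wing nut on it 105 mm either side of the centre. Thin rail along each long edge, 71 mm from the middle line, 32 mm high, 280 mm long. Fixed glassware right of the robot: rise to 0.42 m before swinging left.
- firm_nut (a joint): Angle (rad) of the other, already tight wing nut on the other end of the bar, alike in shape; about 0 = home, wings in line with the bar; it is stiff and must stay so.
- jar_back: Loose screw-lid sample jar, 45 mm across, 54 mm high, standing on the deck against the far side of the clamp bar, right of its middle seen from the robot; origin at the centre of its underside, z up. Its wall is 59 to 90 mm from the axis of the nut on the right.
- jar_front: The same kind of jar on the near side of the clamp bar, left of its middle; origin at the centre of its underside, z up. Its wall is 59 to 90 mm from the axis of the nut on the left.

How it is judged:
At the end, for the whole second after the job is handed in: The loose wing nut is home to within 0.18 rad (10 degrees) and at rest, the tight one still within 0.18 rad of home, and both jars stand upright (within 0.2 rad) less than 20 mm from where they stood (value of joint each of loose_nut, firm_nut below 0.18 rad and velocity of joint loose_nut between -0.05 and 0.05 rad/s and angle between each of jar_back, jar_front's own z axis and vertical below 0.2 rad and distance of each of jar_back, jar_front from where it was at the start of the episode below 0.02 m); the robot touches nothing.
It fails at once if a jar is knocked over or pushed 20 mm or more (angle between any of jar_back, jar_front's own z axis and vertical above 0.5 rad or distance of any of jar_back, jar_front from where it was at the start of the episode above 0.02 m).
It fails at once if the tight wing nut is undone by more than 0.18 rad (value of joint firm_nut above 0.18 rad).
It also fails if it takes over 38 s, if anything falls off the work surface, if the arm or the gripper's body presses on something with over 40 N, if the wrist force passes 120 N, or if a joint passes its speed limit or range.

## Working session

There is one attempt and no reset: what is moved stays moved. The work goes in short steps, Python scripts to look and compute and a tool call to move; the robot and the scene stay as the last step left them, time stands still between calls to the robot, and variables do not carry over. Pictures are saved under pics/ and viewed, at most 10 in all, crops included, and the job is handed in when it is done.

```bash
ls; mkdir -p pics
```

Run:
```python
from workcell import robot
import cv2
for n in("top","scene"):
    cv2.imwrite(f"pics/{n}0.png",robot.read_camera(n)); c=robot.get_calibration(n); print(n,c)
s=robot.get_state(); print(s['tcp_pos'],s['eef_rot'],s['time'],s['opening'])
```

```text
pics
workcell.py
top {'intrinsics': array([[419.27264502,   0.        , 325.423708  ],
       [  0.        , 419.27264502, 206.73423399],
       [  0.        ,   0.        ,   1.        ]]), 'dist_coeffs': array([-0.07662863,  0.        ,  0.        ,  0.        ,  0.        ]), 'rvec': array([ 2.18637747, -2.19524008,  0.069371  ]), 'tvec': array([0.14245963, 0.54680741, 0.88658888])}
scene {'intrinsics': array([[446.18814594,   0.        , 315.95287872],
       [  0.        , 446.18814594, 195.2420445 ],
       [  0.        ,   0.        ,   1.        ]]), 'dist_coeffs': array([0.01306886, 0.        , 0.        , 0.        , 0.        ]), 'rvec': array([ 2.28304258, -0.78616582,  0.30473388]), 'tvec': array([-0.30503208,  0.38631339,  0.58445342])}
[0.25808926 0.51353048 0.40381326] [-3.76148968e-04  2.30788100e-01  9.73003658e-01 -7.69711379e-04] 0.1 0.08555167620331364
```

View pics/top0.png

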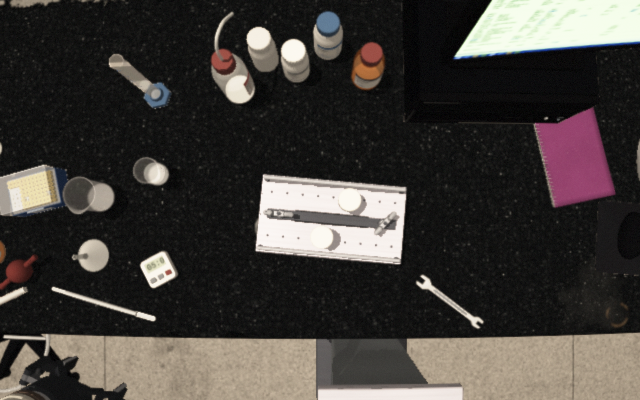

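View pics/scene0.png

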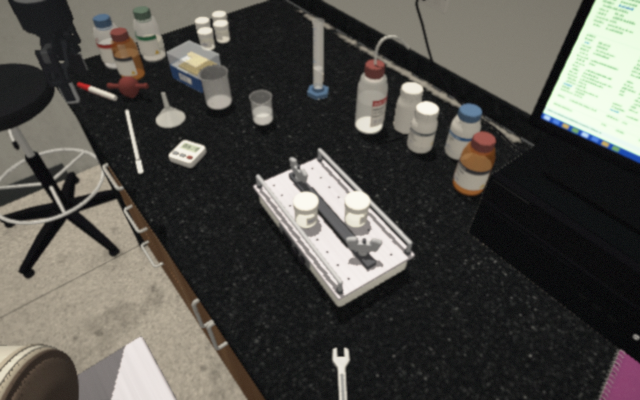

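The top view shows the shaker at about (332,220). The right nut, near (386,223), is askew and the left nut, near (283,214), is in line. The jars are at (350,200) and (321,238).

Create h.py:
```python
import cv2, numpy as np
from workcell import robot
def ray(n,px,z):
    c=robot.get_calibration(n); R=cv2.Rodrigues(c['rvec'])[0]
    u=cv2.undistortPoints(np.array(px,float).reshape(-1,1,2),c['intrinsics'],c['dist_coeffs']).reshape(-1,2)
    d=np.c_[u,np.ones(len(u))]@R; o=-R.T@np.ravel(c['tvec'])
    return o+d*((z-o[2])/d[:,2])[:,None]
```

Run:
```python
from h import *
t=cv2.imread("pics/top0.png");s=cv2.imread("pics/scene0.png")
a=cv2.resize(t[170:270,250:410],None,fx=5,fy=5,interpolation=cv2.INTER_CUBIC)
cv2.imwrite("pics/crop_t.png",a)
b=cv2.resize(s[145:305,245:415],None,fx=3.5,fy=3.5,interpolation=cv2.INTER_CUBIC)
cv2.imwrite("pics/crop_s.png",b)
```

```text
(no output)
```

View pics/crop_t.png

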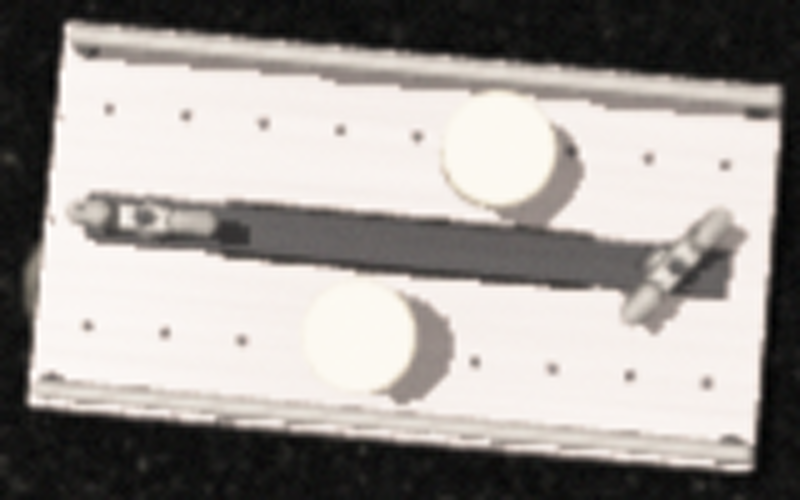

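View pics/crop_s.png

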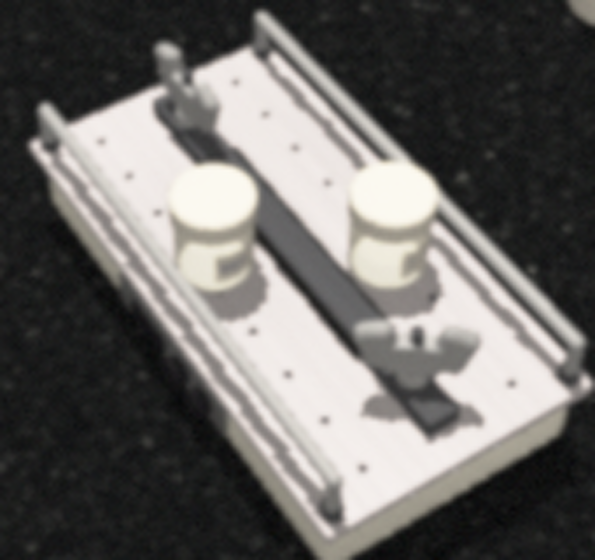

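The crops show the loose right nut's wing tips at about (637,308) and (720,222) in the top crop. In the scene crop its wings are at about (375,330) and (465,337).

Run:
```python
from h import *
T=lambda p:np.array(p)/5-.0+[250,170]
S=lambda p:np.array(p)/3.5+[245,145]
w=ray("top",T([[632,312],[726,217],[682,262]]),.104); print("wing",w, np.linalg.norm(w[0]-w[1]))
f=ray("top",T([[75,212],[215,222],[146,215]]),.104); print("firm",f)
print("dist nuts",np.linalg.norm(w[2]-f[2]))
b=ray("top",T([[228,203],[590,233],[228,255],[620,290]]),.067); print("bar",b)
j=ray("top",T([[499,148],[360,336]]),.109); print("jars",j)
d=ray("top",T([[66,22],[780,88],[752,468],[30,405]]),.055);print("deck",d,d.mean(0))
s=ray("scene",S([[372,330],[468,338],[418,338]]),.106); print("scene",s)
an=lambda v:np.degrees(np.arctan2(v[1],v[0]))
print("ang wing",an(w[0]-w[1]),an(s[0]-s[1]),"bar",an(b[0]-b[1]),an(b[2]-b[3]),an(f[2]-w[2]),"firm",an(f[0]-f[1]))
from scipy.spatial.transform import Rotation as R
st=robot.get_state(); q=st['eef_rot']; print(R.from_quat([*q[1:],q[0]]).as_matrix().round(3),st['tcp_pos'])
```

```text
wing [[0.49165569 0.04160605 0.104     ]
 [0.52842825 0.00445898 0.104     ]
 [0.51097816 0.02189201 0.104     ]] 0.05226974367727018
firm [[0.53140498 0.25810202 0.104     ]
 [0.52730432 0.2035104  0.104     ]
 [0.53013206 0.23039237 0.104     ]]
dist nuts 0.20937829576740344
bar [[0.53663979 0.20102636 0.067     ]
 [0.52382716 0.05382941 0.067     ]
 [0.51548728 0.201025   0.067     ]
 [0.50060593 0.04184717 0.067     ]]
jars [[0.55533543 0.09313021 0.109     ]
 [0.48290591 0.14723894 0.109     ]]
deck [[ 0.61282679  0.26928726  0.055     ]
 [ 0.58414524 -0.02712384  0.055     ]
 [ 0.42734299 -0.01325399  0.055     ]
 [ 0.45442711  0.2833829   0.055     ]] [0.51968553 0.12807308 0.055     ]
scene [[0.48899317 0.03661245 0.106     ]
 [0.52109233 0.00557445 0.106     ]
 [0.50278332 0.01990318 0.106     ]]
ang wing 134.70971739087202 135.96289570071096 bar 85.02527969586488 84.65900676915801 84.75125024785532 firm 85.70427671997119
[[-0.893  0.449 -0.001]
 [ 0.449  0.893 -0.001]
 [ 0.    -0.002 -1.   ]] [0.25808926 0.51353048 0.40381326]
```

Nut axis is at about (0.5105, 0.0225), with nut spacing 0.209 m against 0.210 given. The wings are at 135° and the bar at 84.8°, so the nut is undone by about 0.88 rad. The tool's y axis has to go from 63.3° to 45°, a tool rz of +0.32.

The manual's scale: shifts go in shares of 0.8 m and turns go in shares of 360 degrees. Converting my numbers, -0.446 m / 0.8 = -0.5575, -0.05 m / 0.8 = -0.0625, 0.32 rad / 6.2832 = 0.0509.

Emit:
advance:
  steps:
    - [[0,0,-0.0625],[0,0,0],0.04]
    - [[-0.5575,-0.4063,-0.0625],[0,0,0.0509],0.04]
    - [[-0.5575,-0.4063,-0.0625],[0,0,0.0509],0.04]
    - [[-0.5575,-0.4063,-0.0625],[0,0,0.0509],0.04]
    - [[-0.5575,-0.4063,-0.0625],[0,0,0.0509],0.04]
    - [[-0.5575,-0.4063,-0.0625],[0,0,0.0509],0.04]
    - [[-0.5575,-0.4063,-0.0625],[0,0,0.0509],0.04]
    - [[-0.5575,-0.4063,-0.0625],[0,0,0.0509],0.04]
    - [[-0.5575,-0.4063,-0.0625],[0,0,0.0509],0.04]
    - [[-0.5575,-0.4063,-0.0625],[0,0,0.0509],0.04]
    - [[-0.5575,-0.4063,-0.0625],[0,0,0.0509],0.04]
    - [[-0.5575,-0.4063,-0.0625],[0,0,0.0509],0.04]

```text
time: 1.3
tcp_pos: [0.5103, 0.0226, 0.4543]
eef_rot: [-0.0, 0.383, 0.924, 0.0]
ft_force: [2.2, -0.2, 0.4]
opening: 0.04
gripper_force: 0.0
```

Create st.py:
```python
from h import *
from scipy.spatial.transform import Rotation as R
s=robot.get_state(); q=s['eef_rot']; M=R.from_quat([*q[1:],q[0]]).as_matrix()
print("t",s['time'],"p",s['tcp_pos'].round(4),"q",np.round(s['joints'],2),"yang",np.degrees(np.arctan2(M[1,1],M[0,1])).round(2),"tilt",M[:,2].round(3),"open",round(s['opening'],4),"gf",s['gripper_force'],"F",np.round(s['ft_force'],1))
print("to nut, tool axes:",(M.T@(np.array([.5105,.0225,.252])-s['tcp_pos'])).round(4))
```

```bash
python3 st.py
```

```text
t 1.3 p [0.5103 0.0226 0.4543] q [-0.19 -0.04  1.71  0.    1.48 -0.98] yang 44.96 tilt [-0.  0. -1.] open 0.04 gf 0.0 F [ 2.2 -0.2  0.4]
to nut, tool axes: [-0.0003  0.      0.2023]
```

Converted, 0.201 m / 0.8 = 0.2513, 0.19 m / 0.8 = 0.2375.

Emit:
advance:
  steps:
    - [[0,0,0.0625],[0,0,0],0.04]
    - [[0,0,0.125],[0,0,0],0.04]
    - [[0,0,0.175],[0,0,0],0.04]
    - [[0,0,0.2125],[0,0,0],0.04]
    - [[0,0,0.2375],[0,0,0],0.04]
    - [[0,0,0.2513],[0,0,0],0.04]
    - [[0,0,0.2513],[0,0,0],0.04]

```text
time: 2.0
tcp_pos: [0.5092, 0.0248, 0.2521]
eef_rot: [-0.002, 0.383, 0.924, -0.0]
ft_force: [0.2, 0.4, -0.0]
opening: 0.0398
gripper_force: 0.0
```

```bash
python3 st.py
```

Run:
```python
from h import *
s=robot.read_camera("scene")
cv2.imwrite("pics/s1.png",cv2.resize(s[100:310,220:430],None,fx=2.8,fy=2.8,interpolation=cv2.INTER_CUBIC))
```

```text
t 2.0 p [0.5092 0.0248 0.2521] q [-0.19  0.17  1.91 -0.    1.07 -0.97] yang 44.98 tilt [-0.003  0.001 -1.   ] open 0.0398 gf 0.0 F [ 0.2  0.4 -0. ]
to nut, tool axes: [-0.0026 -0.0007  0.0001]
```

View pics/s1.png

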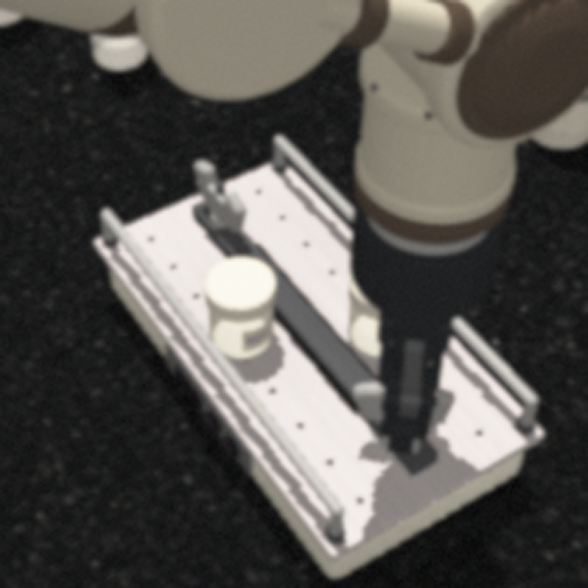

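The fingers straddle the wings at about (410,400), with one wing tip visible at (370,400), and both jars are clear. Now I'll close the fingers.

Converted, -0.002 m / 0.8 = -0.0025.

Emit:
advance:
  steps:
    - [[-0.0025,0,0],[0,0,0],0.02]
    - [[-0.0025,0,0],[0,0,0],0.008]
    - [[-0.0025,0,0],[0,0,0],0.0]
    - [[-0.0025,0,0],[0,0,0],0.0]
    - [[-0.0025,0,0],[0,0,0],0.0]
    - [[-0.0025,0,0],[0,0,0],0.0]
    - [[-0.0025,0,0],[0,0,0],0.0]

```text
time: 2.75
tcp_pos: [0.5116, 0.0223, 0.2555]
eef_rot: [0.001, 0.383, 0.924, -0.001]
ft_force: [-5.2, -5.0, 7.2]
opening: 0.0086
gripper_force: 59.2
```

```bash
python3 st.py
```

```text
t 2.75 p [0.5116 0.0223 0.2555] q [-0.19  0.17  1.9  -0.    1.07 -0.98] yang 45.02 tilt [ 0.    -0.003 -1.   ] open 0.0086 gf 59.2374403111171 F [-5.2 -5.   7.2]
to nut, tool axes: [ 0.0009 -0.0007  0.0035]
```

Converted, -0.002 m / 0.8 = -0.0025, 0.82 rad / 6.2832 = 0.1305.

Emit:
advance:
  steps:
    - [[-0.0025,0,0],[0,0,0.0159],0]
    - [[-0.0025,0,0],[0,0,0.0318],0]
    - [[-0.0025,0,0],[0,0,0.0477],0]
    - [[-0.0025,0,0],[0,0,0.0637],0]
    - [[-0.0025,0,0],[0,0,0.0796],0]
    - [[-0.0025,0,0],[0,0,0.0955],0]
    - [[-0.0025,0,0],[0,0,0.1114],0]
    - [[-0.0025,0,0],[0,0,0.1225],0]
    - [[-0.0025,0,0],[0,0,0.1305],0]
    - [[-0.0025,0,0],[0,0,0.1305],0]

```text
time: 3.75
tcp_pos: [0.5105, 0.021, 0.2553]
eef_rot: [-0.003, 0.719, 0.695, -0.005]
ft_force: [-24.9, -6.9, 24.6]
opening: 0.0088
gripper_force: 61.6
```

```bash
python3 st.py; python3 -c "
from workcell import robot;print(robot.get_state()['torque'])"
```

```text
t 3.75 p [0.5105 0.021  0.2553] q [-0.19  0.17  1.9  -0.01  1.08 -0.16] yang -1.95 tilt [-0.012 -0.003 -1.   ] open 0.0088 gf 61.565923699513405 F [-24.9  -6.9  24.6]
to nut, tool axes: [ 0.0015 -0.      0.0033]
[-1.15346046  3.88635244  0.08798979]
```

Converted, -0.002 m / 0.8 = -0.0025, 0.08 rad / 6.2832 = 0.0127.

Emit:
advance:
  steps:
    - [[0,-0.0025,-0.0025],[0,0,0.0032],0]
    - [[0,-0.0025,-0.0025],[0,0,0.008],0]
    - [[0,-0.0025,-0.0025],[0,0,0.0127],0]
    - [[0,-0.0025,-0.0025],[0,0,0.0127],0]

```text
time: 4.15
tcp_pos: [0.5092, 0.021, 0.2555]
eef_rot: [-0.001, 0.746, 0.666, -0.004]
ft_force: [-10.3, -6.9, 3.7]
opening: 0.0084
gripper_force: 60.9
```

```bash
python3 st.py; python3 -c "
from workcell import robot;print(robot.get_state()['torque'])"
```

```text
t 4.15 p [0.5092 0.021  0.2555] q [-0.2   0.17  1.91 -0.01  1.08 -0.08] yang -6.5 tilt [-0.007 -0.003 -1.   ] open 0.0084 gf 60.86897580156801 F [-10.3  -6.9   3.7]
to nut, tool axes: [0.0016 0.0012 0.0035]
[-1.23001783  1.71069862  0.40171674]
```

Converted, -0.001 m / 0.8 = -0.0013, 0.06 rad / 6.2832 = 0.0095.

Emit:
advance:
  steps:
    - [[0,-0.0013,0],[0,0,0.0048],0]
    - [[0,-0.0013,0],[0,0,0.0095],0]
    - [[0,-0.0013,0],[0,0,0.0095],0]

```text
time: 4.45
tcp_pos: [0.5087, 0.0211, 0.2556]
eef_rot: [-0.0, 0.765, 0.644, -0.003]
ft_force: [-6.3, -6.8, -0.2]
opening: 0.0087
gripper_force: 71.6
```

```bash
python3 st.py; python3 -c "
from workcell import robot;print(robot.get_state()['torque'])"
```

```text
t 4.45 p [0.5087 0.0211 0.2556] q [-0.19  0.16  1.91 -0.01  1.07 -0.02] yang -9.79 tilt [-0.005 -0.004 -1.   ] open 0.0087 gf 71.64454069323256 F [-6.3 -6.8 -0.2]
to nut, tool axes: [0.0017 0.0016 0.0036]
[-1.21997362  1.30702636  1.32448947]
```

Torque about z rose to 1.3 N m, against 0.03 N m of thread friction, so the nut is at its stop. I'll turn back the overtravel so the pads sit square, open the fingers (not past about 40 mm) and rise.

Converted, -0.18 m / 0.8 = -0.225, -0.03 m / 0.8 = -0.0375, -0.07 rad / 6.2832 = -0.0111.

Emit:
advance:
  steps:
    - [[0,0,0],[0,0,-0.008],0.0]
    - [[0,0,0],[0,0,-0.0111],0.02]
    - [[0,0,0],[0,0,-0.0111],0.035]
    - [[0,0,0],[0,0,-0.0111],0.035]
    - [[0,0,0],[0,0,-0.0111],0.035]
    - [[0,0,-0.0375],[0,0,-0.0111],0.035]
    - [[0,0,-0.1],[0,0,-0.0111],0.035]
    - [[0,0,-0.1625],[0,0,-0.0111],0.035]
    - [[0,0,-0.225],[0,0,-0.0111],0.035]

```text
time: 5.35
tcp_pos: [0.5094, 0.0222, 0.4378]
eef_rot: [0.0, 0.743, 0.669, 0.0]
ft_force: [1.5, -0.0, 0.1]
opening: 0.035
gripper_force: 0.0
```

```bash
python3 st.py
```

```text
t 5.35 p [0.5094 0.0222 0.4378] q [-0.19 -0.03  1.73  0.    1.44 -0.09] yang -6.03 tilt [ 0.  0. -1.] open 0.035 gf 0.0 F [ 1.5 -0.   0.1]
to nut, tool axes: [0.0004 0.001  0.1858]
```

Converted, -0.15 m / 0.8 = -0.1875, -0.1 m / 0.8 = -0.125.

Emit:
advance:
  steps:
    - [[0,-0.0625,0],[0,0,0],0.035]
    - [[0,-0.125,0],[0,0,0],0.035]
    - [[0,-0.1875,0],[0,0,0],0.035]
    - [[0,-0.1875,0],[0,0,0],0.035]

```text
time: 5.75
tcp_pos: [0.3558, 0.0391, 0.4352]
eef_rot: [0.0, 0.743, 0.669, 0.0]
ft_force: [0.4, -0.4, 0.9]
opening: 0.0353
gripper_force: 0.0
```

Run:
```python
from h import *
t=robot.read_camera("top")
cv2.imwrite("pics/t2.png",cv2.resize(t[170:270,250:410],None,fx=5,fy=5,interpolation=cv2.INTER_CUBIC))
```

```text
(no output)
```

View pics/t2.png

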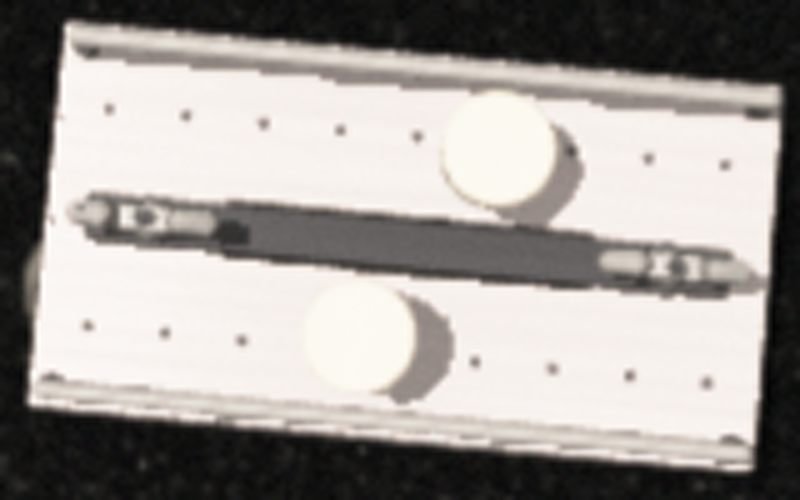

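The loose nut's wings, from (605,260) to (755,274), now lie in line with the bar. The jars at (499,148) and (360,336) and the left nut have not moved, and the robot is clear.

```bash
python3 -c "
from workcell import robot;print(robot.close_job())"
```

```text
the job is handed in; nothing more can be done
None
```

The loose wing nut (right end of the bar) is turned home against its stop with its wings in line with the bar and released, the jars and the tight nut look unmoved in the final picture, and the job is handed in; no verdict was printed.

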